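# Find the heavy side of the raffle drum

### The arm

A 7-joint arm with a two-finger parallel gripper is mounted at the origin on the work surface. World frame = base frame: x ahead of the robot, y to its left, z up, the work surface at z = 0. Lengths are in m, angles in rad, forces in N, time in s.
With the tool pointing down it reaches from about 0.4 to 0.85 m from the base axis. Payload 6.9 kg.
Tool frame: the origin (TCP) lies midway between the tips of the shut fingers; the grasp point (between the pads) lies behind it (ctrl.pinch_z is the z of the grasp point in the tool frame, in m); z points along the fingers, y is the direction in which the jaws open and shut (so a half turn about z gives the same grasp; the last joint's range is limited). The gripper opens to 85 mm and grips with 20 to 120 N. Pads are 22 mm wide; open, the fingers measure 114 mm over their backs; the gripper's body (76 mm by 85 mm) begins 54 mm behind the grasp point. The pads swing forward as they close: fully open they stand 13 mm farther back than shut.
Start: joints at [1.435, 0.507, -0.238, 1.5, 0.126, 1.149, -0.155], TCP at [0.15, -0.607, 0.21] pointing down, gripper open.
Joint ranges: [-3.08, 3.08], [-0.24, 2.05], [-1.43, 1.35], [0, 2.5], [-1.52, 4.66], [0.17, 1.96], [-2.89, 2.89]. Speed limits (rad/s): [2.39, 2.39, 3.14, 3.14, 3.14, 3.14, 3.14].

### API

Orientations are given as a unit quaternion [w, x, y, z].
In Python, from station import ctrl, get_state, vision, ticket, models gives the robot as it stands. Calls block until the motion is done:
- ctrl.movep(position, orientation): joint-space move of the TCP to a pose.
- ctrl.movel(position, frame=None, max_speed=0.15): straight line of the TCP; frame=None keeps the orientation; max_speed is the mean speed in m/s.
- ctrl.set_joints(angles): joint-space move.
- ctrl.ungrasp() and ctrl.close_gripper(force=None): open the fingers fully, or close them until they stop; force is the grip in N (None keeps the last).
- ctrl.pause(seconds).
- ctrl.ik(position, orientation): joint angles nearest the present ones, or None.
- get_state(): the state.
- vision.grab_frame(name): name is "scene" or "top" or "wrist"; returns (picture, depth): 420x560x3 uint8, blue, green, red; 420x560 float32, m along the optical axis (not along the pixel's ray), 0 where there is no reading.
- vision.camera_info(name): a dict with "mtx" (3x3 intrinsics, pixels), "R" (3x3) and "t" (3): a world point X has camera coordinates R X + t; the wrist camera has in their place "hand_eye" (4x4, takes a point from camera to tool coordinates, whose origin is the TCP and whose axes are the flange's). Camera axes: x right, y down, z forward; pixel columns grow to the right and rows downward; lengths in m; the calibration is good to about 2 mm. A picture is of the moment at which its call begins: read the wrist's pose just before it. camera_info takes no time and is no camera call.
A pose or a line that the arm cannot do raises ctrl.Unreachable and nothing moves.
- ticket.close_job(): hands the job in, once; it reports no verdict.
Trained networks look in the newest picture that a camera, given by its name, has taken for a name from the list of things; names that differ only in an ending like _2 or _b are one class to them, and where a whole thing is asked for, a point or a joint stands for the part that bears it (a point fixed in the world has none). Each returns a list of dicts, best first, with "p" (0 to 1); they miss things now and then, are a little off and sometimes report something else, mostly with a low value. They report only what shows in the picture. A call takes as long as a camera call.
- models.recognise(camera, target): "point" ([column, row] in pixels, amid what is visible of it).
- models.masks_of(camera, target): "mask" (420x560 bool, what is visible of it) and "point" ([column, row] in pixels, amid what is visible of it).
The state is a dict: "time": time; "qpos": joint angles; "qd": joint speeds; "tau": joint torques, N m; "tcp_pos": TCP position; "eef_rot": TCP orientation; "contact_force": force on the tool from outside, world axes, zero at the start; "wrist_torque": the same for the moment, N m; "width": finger opening in m.
Only numpy, scipy, OpenCV 4.12 (cv2) and the standard library are available. Lean on these libraries where they do the work, as an engineer would, in place of code of your own. Each camera call takes 0.05 s, during which the arm holds its last target.

### The job

The stand's two bearing caps have crept up: press each one fully down. Then take the handle of the raffle drum's crank and turn the drum once right round, feeling at the handle which side of the drum is heavy. Finish holding the handle, with the drum still and its heavy side straight down, so that I can glue the balance weight on top; do not let go, and leave the other things on the table where they are.

Things in the scene. Friction and masses are not known exactly. Their poses are not given: they have to be found in the camera images.
- stand: Plywood stand of a tabletop raffle drum, fixed to the table: baseboard 200 x 270 x 18 mm, two uprights. Origin at the centre of the baseboard's underside, on the table; x points away from the robot at yaw 0. The drum, an eight-sided plywood barrel 150 mm long and 173 mm across corners (top 252 mm above the table), lies between the uprights along stand y; its crank is at the -y end.
- axle (a point): Mid-point of the drum's axle, 165 mm above the table; axes as the stand's, the axle along y. A dense batten, about 0.5 kg at 66 mm from the axle, is hidden inside the drum's shell and makes one side heavy (0.25 to 0.4 N m), a different side every time. The rest of drum and crank is balanced; nothing outside (hatch, crank) shows the heavy side.
- drum (a joint): Turn of the drum with its crank, rad, without stops. 0 = handle straight above the axle; positive = handle goes from the top towards stand +x, then down. The bearings drag evenly (about 0.45 N m), so the drum stays wherever it is left; at the handle the crank goes harder while the heavy side rises and easier while it sinks.
- cap_crank (a joint): Height of the bearing cap on the upright at the crank end (stand y = -106 mm), in m: it is pushed straight down, 0 = 8 mm proud, 0.008 = fully down on its stop. A tight fit: it moves at a push of about 7 N and stays where it is left.
- cap_far (a joint): The same for the bearing cap on the other upright (stand y = +106 mm).
- cap_crank_top (a point): Centre of the top of the crank-end cap, a grey plastic block; the flat top is 46 mm along stand x, 28 mm along stand y, and 206 mm above the table when fully down. The near face of the crank arm, which goes round outside the upright, is at stand y = -128 mm; the drum's end face is at y = -83 mm.
- cap_far_top (a point): Centre of the flat top of the other cap, of the same shape.
- crank_handle: Round wooden crank handle that spins freely on its spindle: 27 mm across, 102 mm long, lying along stand y, its axis 75 mm from the axle. Origin on its axis, 60 mm out from the arm (stand y = -196 mm): grip here. It circles 90 to 240 mm above the table and can be gripped from above at any turn, fingers closing along stand x, and led right round without regripping.
- jar_small: Bystander: small white paint jar, 52 mm across, 55 mm high; origin under its centre.
- jar_large: Bystander: larger white paint jar, 68 mm across, 80 mm high; origin under its centre.
- glue_bottle: Bystander: white glue bottle, 54 mm across, 150 mm high; origin under its centre.
- brush: Bystander: paint brush lying along its x axis, about 200 mm long; origin under its middle.
- clothes_peg: Bystander: wooden clothes peg lying flat, 72 x 10 x 13 mm; origin under its centre.
- carton: Bystander: flat cardboard carton 165 x 90 x 36 mm; origin under its centre.
- weight_tray: Bystander: open steel tray 90 x 64 x 18 mm with flat balance weights; origin under its centre.
- spectacles: Bystander: unfolded spectacles, 130 mm long along x, 115 mm wide, 44 mm high; origin under the bridge, temples towards +x.

How it is judged:
On the way, in this order (a step that is already met when the one before it is completed fails the run):
1. both bearing caps are fully down (value of joint each of cap_crank, cap_far above 0.007 m), for 0.1 s.
2. the drum has been turned right round by its crank handle (contact force between the fingers and crank_handle above 0.5 N and (value of joint drum above 5.6 rad or value of joint drum below -5.6 rad)).
At the end, for the whole second after the job is handed in: The fingers still hold the crank handle (over 1 N), the drum is still, its heavy side is straight down within 0.3 rad (17 degrees; batten_c0 is the hidden batten, its z axis pointing from it to the axle), and both bearing caps are down to within 1 mm (all of step 1 and angle between batten_c0's own z axis and vertical below 0.3 rad and contact force between the fingers and crank_handle above 1 N and velocity of joint drum between -0.05 and 0.05 rad/s); the arm keeps its last pose, push and grip.
It fails at once if a bystander was moved by more than 30 mm (distance of any of jar_small, jar_large, glue_bottle, brush, clothes_peg, carton, weight_tray, spectacles from where it was at the start of the episode above 0.03 m).
It also fails if it takes over 70 s, if anything falls off the work surface, if the arm or the gripper's body presses on something with over 40 N, if the wrist force passes 120 N, or if a joint passes its speed limit or range.

## Working session

There is one attempt and no reset: what is moved stays moved. The work goes in short steps, each a Python script; the robot and the scene stay as the last script left them, time stands still between calls to the robot, and variables do not carry over. Pictures are saved under pics/ and viewed, and the job is handed in when it is done.

```bash
ls; mkdir -p pics
python3 - <<'E'
from station import ctrl, get_state, vision, ticket, models
import cv2
s=get_state(); print(s, ctrl.pinch_z)
for n in("scene","top"):
    p,d=vision.grab_frame(n); cv2.imwrite(f"pics/{n}0.png",p)
    i=vision.camera_info(n); print(n,i)
    for t in("stand","cap_crank_top","cap_far_top","crank_handle","drum"):
        print(t,[(round(r["p"],2),r["point"]) for r in models.recognise(n,t)][:4])
print([a for a in dir(ctrl) if a[0]!='_'])
E
```

```text
pics
{'time': 0.0, 'qpos': array([ 1.43450381,  0.50830966, -0.23752256,  1.50113821,  0.12568301,
        1.14887816, -0.15477936]), 'qd': array([ 5.93272530e-04, -5.61220157e-04, -1.31805718e-03,  7.29339233e-04,
       -9.22144958e-05, -2.55718559e-03, -1.57357564e-04]), 'tau': array([ 3.36370631e-04, -6.20600939e+01, -2.18644381e+00, -2.49661928e+01,
        1.27464204e-02,  1.20224946e-02, -6.71267594e-05]), 'tcp_pos': array([ 0.14945291, -0.60631697,  0.20964526]), 'eef_rot': array([-8.65656387e-04,  9.92698778e-01,  1.20616641e-01, -1.15052039e-04]), 'contact_force': array([ 0.2068682 ,  0.84744824, -0.45510296]), 'wrist_torque': array([0.02012038, 0.02673981, 0.0423642 ]), 'width': 0.08522628646117514} -0.0187
scene {'mtx': array([[465.66476029,   0.        , 277.40567156],
       [  0.        , 465.66476029, 207.99465325],
       [  0.        ,   0.        ,   1.        ]]), 'R': array([[-0.19953282,  0.97988895, -0.00207254],
       [ 0.80146975,  0.16198407, -0.57567995],
       [-0.5637667 , -0.11652812, -0.81767249]]), 't': array([ 0.09413255, -0.38020757,  1.52047714])}
[... 215 characters left out ...]
ay([[418.5627151 ,   0.        , 274.55505079],
       [  0.        , 418.5627151 , 205.11084794],
       [  0.        ,   0.        ,   1.        ]]), 'R': array([[ 0.01293425, -0.99951739,  0.0282433 ],
       [-0.99032232, -0.01670842, -0.13777712],
       [ 0.13818253, -0.02618793, -0.99006049]]), 't': array([0.0015632 , 0.6068232 , 1.02762945])}
stand [(0.98, [271.2, 229.8]), (0.4, [411.1, 277.6])]
cap_crank_top [(0.72, [316.1, 233.5]), (0.68, [399.8, 222.8])]
cap_far_top [(0.86, [221.0, 214.6]), (0.44, [360.1, 228.2])]
crank_handle [(0.65, [362.1, 232.9])]
drum [(0.71, [271.3, 227.6])]
['Unreachable', 'close_gripper', 'ik', 'movel', 'movep', 'pause', 'pinch_z', 'set_joints', 'ungrasp']
```

View pics/scene0.png

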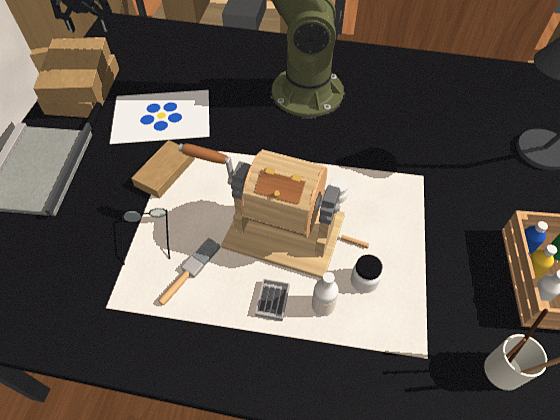

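View pics/top0.png

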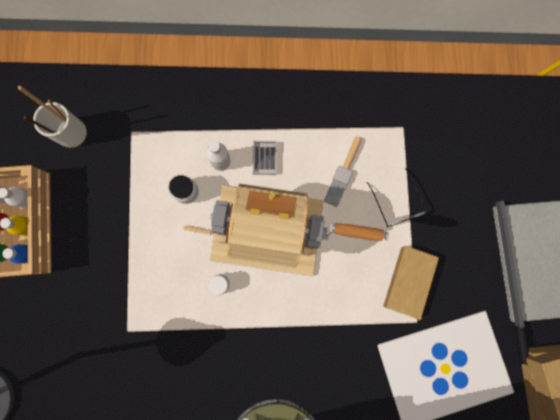

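The scene picture shows the drum, with its crank to the left at about (200,155). In the top picture the caps are at (221,216) and (316,233) and the handle at (360,232). Next I'll turn these into 3D positions.

```bash
cat > h.py <<'E'
from station import ctrl, get_state, vision, ticket, models
import numpy as np, cv2
def cloud(n,d,m):
    i=vision.camera_info(n); K=i["mtx"]; v,u=np.nonzero(m&(d>0)); z=d[v,u]
    P=np.stack([(u-K[0,2])/K[0,0]*z,(v-K[1,2])/K[1,1]*z,z],1)
    return (P-i["t"])@i["R"]
E
python3 - <<'E'
from h import *
np.set_printoptions(precision=4,suppress=True)
for n in("top","scene"):
    p,d=vision.grab_frame(n)
    for t in("cap_crank_top","cap_far_top","crank_handle","drum","stand"):
        for r in models.masks_of(n,t)[:2]:
            P=cloud(n,d,r["mask"])
            print(n,t,round(r["p"],2),np.round(r["point"]),len(P))
            if len(P)<5: continue
            print("  med",np.median(P,0),"z pct",np.percentile(P[:,2],[5,50,95]))
            if t.startswith("cap"):
                T=P[(P[:,2]>.195)&(P[:,2]<.225)]
                if len(T)>4:
                    print("  topslab",len(T),T.mean(0),cv2.minAreaRect(T[:,:2].astype(np.float32)))
            if t=="crank_handle":
                c=P.mean(0);w,s,V=np.linalg.svd(P-c,full_matrices=False);print("  mean",c,"axis",V[0],np.percentile((P-c)@V[0],[1,99]))
            if t=="stand":
                T=P[(P[:,2]>.012)&(P[:,2]<.024)];print("  base",len(T),cv2.minAreaRect(T[:,:2].astype(np.float32)))
for t in("jar_small","jar_large","glue_bottle","brush","clothes_peg","carton","weight_tray","spectacles"):
    for r in models.masks_of("scene",t)[:1]:
        P=cloud("scene",d,r["mask"]); print(t,round(r["p"],2),np.median(P,0),P.max(0)[2])
E
```

```text
top cap_crank_top 0.74 [314. 233.] 484
  med [ 0.5274 -0.0725  0.208 ] z pct [0.1684 0.208  0.2121]
  topslab 293 [ 0.5303 -0.0746  0.2096] ((0.5306903719902039, -0.07525132596492767), (0.02807600609958172, 0.04606371372938156), 82.03392028808594)
top cap_far_top 0.77 [220. 217.] 446
  med [0.5557 0.1331 0.2083] z pct [0.1842 0.2083 0.2124]
  topslab 291 [0.5582 0.1334 0.2093] ((0.5634666681289673, 0.13333353400230408), (0.02761169709265232, 0.05537255480885506), 83.36481475830078)
top crank_handle 0.55 [362. 229.] 572
  med [ 0.5246 -0.1589  0.2496] z pct [0.2421 0.2496 0.2531]
  mean [ 0.5245 -0.1587  0.2468] axis [0.1183 0.9697 0.2138] [-0.0491  0.0489]
top drum 0.8 [270. 228.] 6230
  med [0.5316 0.0208 0.2373] z pct [0.1828 0.2373 0.2506]
top drum 0.42 [404. 222.] 122
  med [ 0.5813 -0.3269  0.0298] z pct [-0.0009  0.0298  0.0436]
top stand 0.87 [273. 228.] 9425
  med [0.529  0.0206 0.2263] z pct [0.0148 0.2263 0.2497]
  base 1551 ((0.544955849647522, 0.0294407457113266), (0.2701040208339691, 0.19999024271965027), 82.2876968383789)
scene cap_crank_top 0.6 [240. 171.] 373
  med [ 
[... 1061 characters left out ...]
.1825 0.2098 0.2138]
scene stand 0.87 [285. 210.] 11596
  med [0.5836 0.0338 0.1837] z pct [0.0165 0.1837 0.2501]
  base 3652 ((0.514374315738678, -0.06126129627227783), (0.47098708152770996, 0.23803046345710754), 79.74066162109375)
jar_small 0.7 [0.4072 0.1606 0.0543] 0.21332196745966944
jar_large 0.81 [0.6602 0.2466 0.0775] 0.08542788353231973
glue_bottle 0.79 [0.7425 0.16   0.0958] 0.15611705433341808
brush 0.65 [0.7426 0.1599 0.0965] 0.15611705433341808
clothes_peg 0.6 [0.5432 0.2157 0.0123] 0.020246254209197588
carton 0.71 [ 0.4326 -0.3334  0.0357] 0.2462405913114518
weight_tray 0.96 [0.7395 0.0405 0.0094] 0.02356988669674646
spectacles 0.65 [ 0.5863 -0.3113  0.0249] 0.04683202851992965
```

```bash
cat >> h.py <<'E'
yaw=np.deg2rad(82.3-90); c,s=np.cos(yaw),np.sin(yaw)
O=np.array([.545,.0294,0]); ex=np.array([c,s,0]); ey=np.array([-s,c,0])
def W(x,y,z): return O+x*ex+y*ey+np.array([0,0,z])
from scipy.spatial.transform import Rotation as Rt
def quat(sgn):
    M=np.stack([sgn*ey,sgn*ex,[0,0,-1]],1); assert np.linalg.det(M)>0
    q=Rt.from_matrix(M).as_quat(); return np.r_[q[3],q[:3]]
def hand(phi,r=.075,up=0): return W(r*np.sin(phi),-.196,.165+r*np.cos(phi)+up)
E
python3 - <<'E'
from h import *
np.set_printoptions(precision=3,suppress=True)
print(vision.camera_info("wrist")["hand_eye"])
for sg in(1,-1):
    print(sg,quat(sg))
    for p in(W(0,-.106,.33),W(0,-.106,.2),W(0,.106,.33),W(0,.106,.2)): print(ctrl.ik(p,quat(sg)))
    for k in range(0,8): print(k,ctrl.ik(hand(k*np.pi/4,up=ctrl.pinch_z),quat(sg)))
E
```

```text
[[-0.    -0.95  -0.311  0.08 ]
 [ 1.    -0.    -0.     0.001]
 [ 0.    -0.311  0.95  -0.164]
 [ 0.     0.     0.     1.   ]]
1 [0.    0.753 0.658 0.   ]
[ 0.712  0.387 -0.933  1.509  0.312  1.404 -0.372]
[ 0.639  0.463 -0.816  1.746  0.375  1.095 -0.435]
[ 0.395  0.548 -1.202  1.409  0.508  1.523 -0.912]
[ 0.416  0.686 -1.242  1.645  0.67   1.306 -1.078]
0 [ 0.784  0.448 -0.787  1.693  0.343  1.145 -0.232]
1 [ 0.723  0.553 -0.778  1.592  0.412  1.168 -0.279]
2 [ 0.676  0.627 -0.729  1.607  0.458  1.085 -0.31 ]
3 [ 0.662  0.646 -0.675  1.729  0.484  0.94  -0.342]
4 [ 0.679  0.601 -0.645  1.891  0.488  0.811 -0.361]
5 [ 0.727  0.503 -0.657  1.999  0.432  0.78  -0.319]
6 [ 0.795  0.402 -0.711  1.983  0.339  0.876 -0.232]
7 [ 0.819  0.377 -0.757  1.853  0.3    1.028 -0.195]
-1 [ 0.    -0.658  0.753  0.   ]
[-0.6    0.477  1.153  1.524 -0.438  1.426 -2.701]
[-0.584  0.612  1.152  1.761 -0.605  1.177 -2.528]
[ 0.403  0.557 -1.225  1.409  0.521  1.531  2.218]
[ 0.411  0.678 -1.225  1.646  0.66   1.297  2.074]
0 [-0.413  0.599  1.152  1.707 -0.579  1.225 -2.393]
1 [-0.359  0.715  1.151  1.606 -0.677  1.273 -2.366]
2 [-0.338  0.815  1.151  1.62  -0.782  1.234 -2.304]
3 [-0.349  0.864  1.151  1.742 -0.869  1.141 -2.199]
4 [-0.373  0.835  1.151  1.904 -0.902  1.041 -2.097]
5 [-0.405  0.722  1.151  2.013 -0.82   0.971 -2.102]
6 [-0.445  0.583  1.153  1.997 -0.645  0.99  -2.248]
7 [-0.456  0.532  1.153  1.868 -0.545  1.105 -2.371]
```

Run:
```python
from h import *
np.set_printoptions(precision=3,suppress=True)
q=quat(-1)
ctrl.close_gripper(30)
ctrl.movel(get_state()["tcp_pos"]+np.array([0,0,.2]),max_speed=.3)
print(get_state()["qpos"],get_state()["time"])
p=[.4,-.32,.42]; print(ctrl.ik(p,q)); ctrl.movep(p,q)
st=get_state();print(st["qpos"],st["tcp_pos"],st["time"])
for p in (W(0,-.106,.33),W(0,-.106,.2),W(0,.106,.33),W(0,.106,.2)): print(ctrl.ik(p,q))
```

```text
[ 1.42   0.44  -0.241  1.079  0.102  1.636 -0.122] 3.1833
[ 0.678  0.227 -0.07   1.362  0.016  1.553 -2.666]
[ 0.678  0.227 -0.069  1.363  0.016  1.553 -2.666] [ 0.4  -0.32  0.42] 5.3583
[-0.516  0.407  0.953  1.523 -0.334  1.384 -2.815]
[-0.4    0.464  0.754  1.759 -0.359  1.061 -2.796]
[ 0.403  0.557 -1.225  1.409  0.521  1.531  2.218]
[ 0.411  0.678 -1.225  1.646  0.66   1.297  2.074]
```

```bash
cat >> h.py <<'E'
def push(y,sg):
    q=quat(sg)
    ctrl.movel(W(0,y,.225),max_speed=.15)
    f0=get_state()["contact_force"][2]
    z=.218
    while z>.198:
        ctrl.movel(W(0,y,z),max_speed=.05)
        st=get_state(); f=st["contact_force"][2]-f0
        print(round(z,4),st["tcp_pos"].round(4),round(f,1),st["contact_force"].round(1),round(st["time"],2))
        if f>25: break
        z-=.002
E
python3 - <<'E'
from h import *
ctrl.movep(W(0,-.106,.33),quat(-1))
st=get_state();print(st["tcp_pos"],W(0,-.106,.33),st["time"])
push(-.106,-1)
p,d=vision.grab_frame("scene"); cv2.imwrite("pics/s1.png",p[80:320,120:440])
E
```

```text
[ 0.53055048 -0.07674134  0.33018681] [ 0.53079746 -0.07564422  0.33      ] 6.7583
0.218 [ 0.5308 -0.0756  0.2181] 0.0 [-1.4 -0.4  0.3] 7.9
0.216 [ 0.5308 -0.0756  0.216 ] 0.0 [-0.3 -0.4  0.3] 8.15
0.214 [ 0.5307 -0.0756  0.2139] -0.1 [ 0.5 -0.3  0.2] 8.4
0.212 [ 0.5307 -0.0756  0.2119] 0.3 [ 0.  -0.5  0.5] 8.65
0.21 [ 0.5307 -0.0756  0.2099] -0.4 [ 0.1  0.2 -0.2] 8.9
0.208 [ 0.5307 -0.0756  0.2079] -0.3 [ 0.6 -0.4 -0. ] 9.15
0.206 [ 0.5307 -0.0756  0.2059] 0.1 [ 0.1 -0.3  0.3] 9.4
0.204 [ 0.5307 -0.0756  0.2039] -0.1 [0.2 0.3 0.2] 9.65
0.202 [ 0.5307 -0.0756  0.2019] 0.3 [-0.5 -0.5  0.5] 9.9
0.2 [ 0.5307 -0.0756  0.1999] -1.0 [-1.4 -0.3 -0.7] 10.15
```

View pics/s1.png

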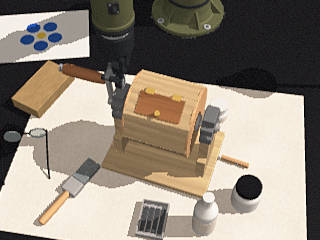

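Run:
```python
from h import *
print(get_state()["width"],get_state()["tcp_pos"],get_state()["tau"])
p,d=vision.grab_frame("scene"); cv2.imwrite("pics/s2.png",cv2.resize(p[110:230,170:330],None,fx=5,fy=5,interpolation=cv2.INTER_CUBIC))
p,d=vision.grab_frame("wrist"); cv2.imwrite("pics/w2.png",p)
```

```text
-8.523881066434667e-05 [ 0.53074553 -0.0756065   0.19993219] [-9.65494924e-03 -4.80065703e+01  1.07283443e+01 -2.21236092e+01
  7.65231263e-03 -3.33498181e-03  4.40999080e-03]
```

View pics/s2.png

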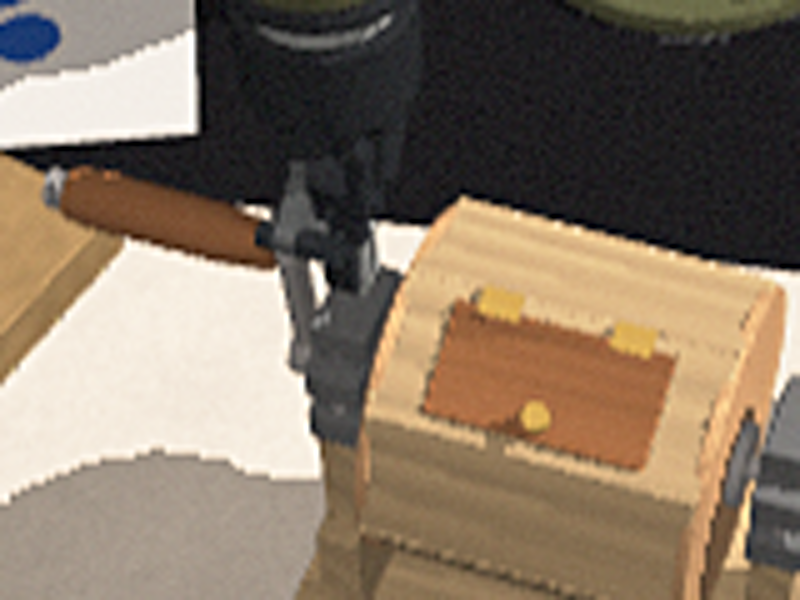

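View pics/w2.png

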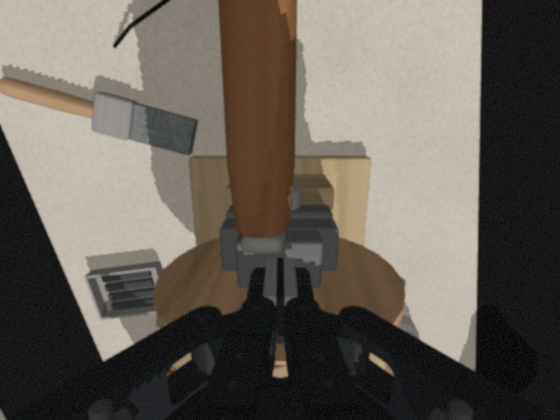

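Run:
```python
from h import *
np.set_printoptions(precision=3,suppress=True)
st=get_state()
M=np.eye(4); q=st["eef_rot"]; M[:3,:3]=Rt.from_quat(np.r_[q[1:],q[0]]).as_matrix(); M[:3,3]=st["tcp_pos"]
p,d=vision.grab_frame("wrist"); I=vision.camera_info("wrist"); K=I["mtx"]
v,u=np.mgrid[0:420,0:560]; P=np.stack([(u-K[0,2])/K[0,0]*d,(v-K[1,2])/K[1,1]*d,d,np.ones_like(d)],-1)@(M@I["hand_eye"]).T
L=P[...,:3]-O; L=np.stack([L@ex,L@ey,L[...,2]],-1)
for v in range(180,400,10):
    print(v,[tuple((L[v,u]*1000).astype(int)) if d[v,u]>0 else None for u in(235,260,280,300,325)])
p,d=vision.grab_frame("scene"); Pc=cloud("scene",d,np.ones_like(d,bool)).reshape(-1,3)-O
x,y,z=Pc@ex,Pc@ey,Pc[:,2]
m=(abs(x)<.05)&(y>-.15)&(y<-.085)&(z>.17)&(z<.3)
B=np.round(np.stack([x,y,z],1)[m]*1000).astype(int)
for yy in range(-150,-85,6):
    b=B[(B[:,1]>=yy)&(B[:,1]<yy+6)]; print(yy,len(b),[(xx,b[(b[:,0]>=xx)&(b[:,0]<xx+10),2].max(initial=0)) for xx in range(-50,50,10)])
```

```text
180 [(np.int64(17), np.int64(-160), np.int64(248)), (np.int64(8), np.int64(-162), np.int64(254)), (np.int64(1), np.int64(-160), np.int64(249)), (np.int64(-19), np.int64(-117), np.int64(53)), (np.int64(-43), np.int64(-117), np.int64(54))]
190 [(np.int64(17), np.int64(-157), np.int64(249)), (np.int64(8), np.int64(-157), np.int64(251)), (np.int64(1), np.int64(-157), np.int64(249)), (np.int64(-11), np.int64(-136), np.int64(169)), (np.int64(-39), np.int64(-115), np.int64(84))]
200 [(np.int64(18), np.int64(-152), np.int64(248)), (np.int64(8), np.int64(-154), np.int64(252)), (np.int64(1), np.int64(-153), np.int64(250)), (np.int64(-11), np.int64(-129), np.int64(168)), (np.int64(-40), np.int64(-105), np.int64(82))]
210 [(np.int64(18), np.int64(-148), np.int64(246)), (np.int64(8), np.int64(-150), np.int64(252)), (np.int64(1), np.int64(-149), np.int64(249)), (np.int64(-12), np.int64(-120), np.int64(160)), (np.int64(-29), np.int64(-120), np.int64(159))]
220 [(np.int64(18), np.int64(-144), np.int64(246)), (np.int64(8), np.int64(-146), np.int64(251)), (np.int64(1), np.int64(-145), np.int64(248)), 
[... 5775 characters left out ...]
13)), (30, np.int64(194)), (40, np.int64(0))]
-102 107 [(-50, np.int64(0)), (-40, np.int64(0)), (-30, np.int64(212)), (-20, np.int64(211)), (-10, np.int64(213)), (0, np.int64(273)), (10, np.int64(292)), (20, np.int64(214)), (30, np.int64(193)), (40, np.int64(0))]
-96 229 [(-50, np.int64(292)), (-40, np.int64(294)), (-30, np.int64(275)), (-20, np.int64(278)), (-10, np.int64(298)), (0, np.int64(274)), (10, np.int64(296)), (20, np.int64(287)), (30, np.int64(297)), (40, np.int64(300))]
-90 89 [(-50, np.int64(0)), (-40, np.int64(0)), (-30, np.int64(0)), (-20, np.int64(300)), (-10, np.int64(299)), (0, np.int64(298)), (10, np.int64(299)), (20, np.int64(208)), (30, np.int64(193)), (40, np.int64(0))]
```

Run:
```python
from h import *
p,d=vision.grab_frame("wrist"); cv2.imwrite("pics/w3.png",cv2.resize(p[200:350,190:380],None,fx=4,fy=4,interpolation=cv2.INTER_CUBIC))
p,d=vision.grab_frame("scene"); cv2.imwrite("pics/s3.png",cv2.resize(p[135:205,205:275],None,fx=8,fy=8,interpolation=cv2.INTER_CUBIC))
st=get_state()
for n in("scene",):
    i=vision.camera_info(n); X=i["R"]@st["tcp_pos"]+i["t"]; print((i["mtx"]@X/X[2])[:2], get_state()["contact_force"])
```

```text
[239.73024062 172.11342615] [-0.10281942  0.4218352  -0.26039386]
```

View pics/w3.png

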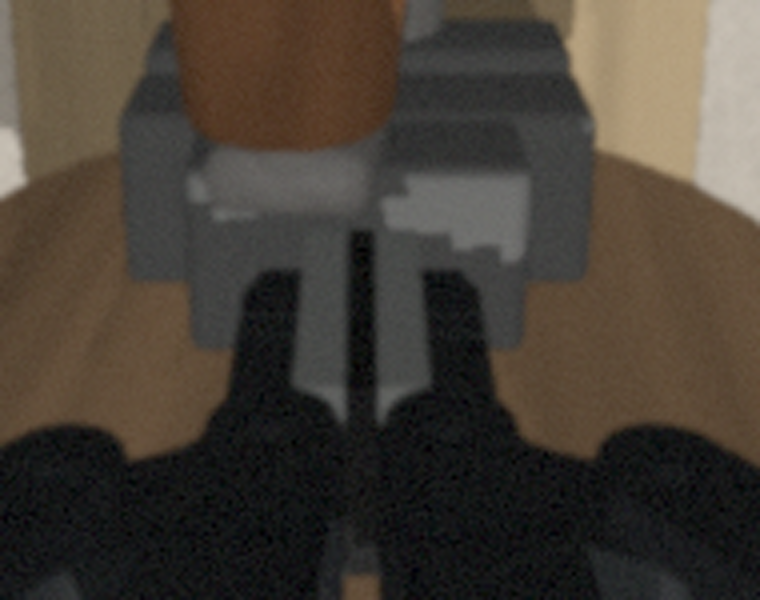

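View pics/s3.png

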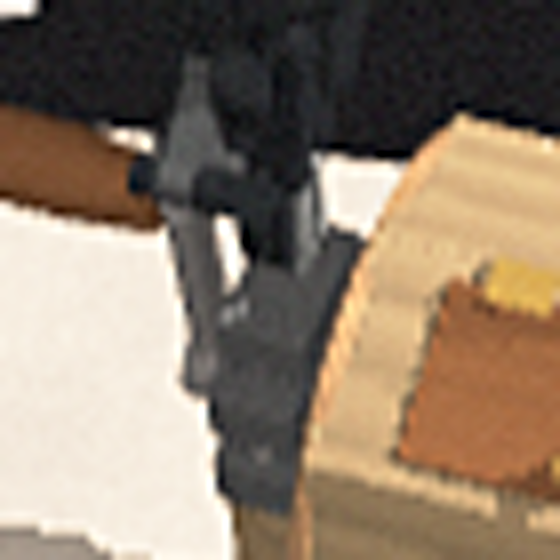

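```bash
cat >> h.py <<'E'
def push2(y,z,zmin=.18,lim=25,step=.002):
    while z>zmin:
        ctrl.movel(W(0,y,z),max_speed=.05)
        st=get_state(); f=st["contact_force"][2]
        print(round(z,4),st["tcp_pos"].round(4),st["contact_force"].round(1),st["wrist_torque"].round(2),round(st["time"],2))
        if abs(f)>lim: break
        z-=step
E
python3 - <<'E'
from h import *
push2(-.106,.198,zmin=.193,lim=15)
E
```

```text
0.198 [ 0.5307 -0.0756  0.1979] [-0.2 -0.4  0.2] [ 0.01  0.04 -0.05] 10.75
0.196 [ 0.5307 -0.0756  0.1958] [-0.3  0.1 -0.5] [0.04 0.   0.02] 11.0
0.194 [ 0.5307 -0.0756  0.1939] [ 0.  -0.3  0.5] [ 0.04  0.02 -0.03] 11.25
```

Run:
```python
from h import *
p,d=vision.grab_frame("scene"); cv2.imwrite("pics/s4.png",cv2.resize(p[135:205,205:275],None,fx=8,fy=8,interpolation=cv2.INTER_CUBIC))
Pc=cloud("scene",d,np.ones_like(d,bool)).reshape(-1,3)-O
x,y,z=Pc@ex,Pc@ey,Pc[:,2]
for sg in(-1,1):
    m=(abs(x-.01)<.03)&(abs(y*1000-sg*106)<16)&(z>.2)&(z<.225); print(sg,m.sum(),np.median(z[m]),np.percentile(z[m],[10,90]))
p,d=vision.grab_frame("wrist"); cv2.imwrite("pics/w4.png",cv2.resize(p[200:350,190:380],None,fx=4,fy=4,interpolation=cv2.INTER_CUBIC))
```

```text
-1 156 0.21110218977591727 [0.20383253 0.21493614]
1 235 0.21197202580458277 [0.20619053 0.21388682]
```

View pics/s4.png

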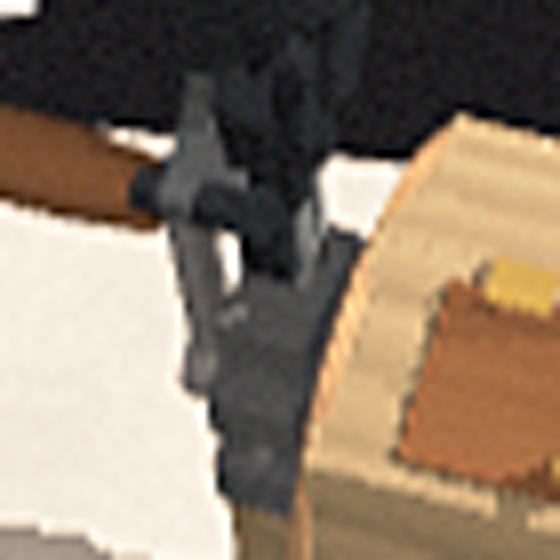

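View pics/w4.png

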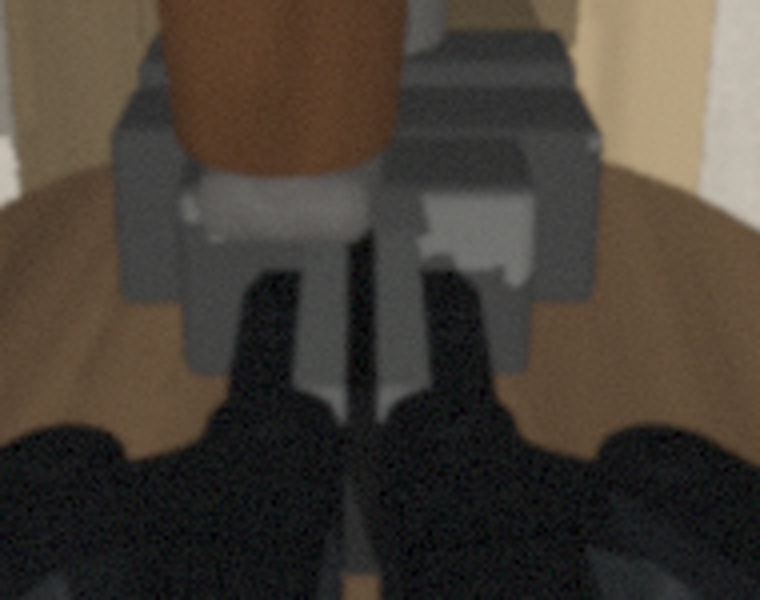

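Run:
```python
from h import *
p,d=vision.grab_frame("wrist"); I=vision.camera_info("wrist"); K=I["mtx"];H=I["hand_eye"]
X=np.linalg.inv(H)@[0,0,0,1]; print("tcp px",(K@X[:3]/X[2])[:2],X)
v,u=np.mgrid[0:420,0:560]; P=np.stack([(u-K[0,2])/K[0,0]*d,(v-K[1,2])/K[1,1]*d,d,np.ones_like(d)],-1)@H.T*1000
for v in range(245,305,4): print(v,[tuple(int(a) for a in P[v,u][:3]) for u in(255,262,268,272,276,280,284,288,293,300)])
print(get_state()["width"])
```

```text
tcp px [281.96254212 255.62475038] [0.00118094 0.0255102  0.18103804 1.        ]
245 [(29, -10, -51), (29, -8, -51), (29, -5, -50), (29, -4, -50), (29, -2, -51), (29, -1, -49), (25, 0, -43), (13, 2, -15), (13, 5, -15), (13, 9, -16)]
249 [(27, -10, -50), (27, -8, -51), (27, -5, -50), (27, -4, -51), (27, -2, -50), (27, -1, -50), (12, 0, -18), (12, 2, -17), (12, 5, -17), (12, 8, -18)]
253 [(26, -10, -50), (26, -8, -52), (26, -5, -52), (27, -4, -53), (26, -2, -52), (26, -1, -51), (10, 0, -18), (10, 2, -18), (10, 5, -18), (10, 8, -18)]
257 [(24, -11, -50), (24, -8, -51), (25, -5, -52), (24, -4, -51), (24, -2, -51), (23, -1, -49), (11, 0, -25), (12, 2, -26), (12, 5, -26), (8, 9, -17)]
261 [(5, -13, -17), (5, -10, -17), (11, -6, -29), (12, -4, -31), (11, -3, -29), (12, -1, -30), (12, 0, -30), (11, 2, -29), (11, 4, -30), (5, 9, -17)]
265 [(3, -13, -18), (3, -10, -18), (11, -6, -33), (12, -4, -35), (12, -2, -34), (11, -1, -33), (12, 0, -34), (11, 2, -33), (12, 4, -34), (3, 9, -18)]
269 [(7, -12, -29), (7, -9, -30), (11, -6, -37), (12, -4, -38), (12, -2, -38), (11, -1, -37), (11, 0, -37), (11,
[... 557 characters left out ...]
2, -51), (11, -1, -51), (12, 0, -51), (11, 2, -50), (11, 4, -50), (8, 7, -45)]
289 [(7, -11, -47), (8, -8, -48), (11, -5, -53), (12, -4, -54), (12, -2, -54), (11, -1, -53), (12, 0, -54), (11, 2, -53), (11, 3, -53), (8, 7, -48)]
293 [(7, -11, -50), (8, -8, -51), (12, -5, -57), (12, -4, -57), (12, -2, -57), (11, -1, -56), (11, 0, -56), (12, 1, -57), (11, 3, -56), (8, 6, -51)]
297 [(13, -10, -61), (13, -7, -61), (11, -5, -59), (12, -4, -60), (11, -2, -58), (11, -1, -59), (11, 0, -58), (11, 1, -59), (12, 3, -60), (12, 6, -60)]
301 [(14, -10, -65), (14, -7, -65), (13, -5, -64), (13, -4, -64), (9, -2, -58), (9, -1, -58), (9, 0, -58), (13, 1, -64), (13, 3, -64), (14, 6, -65)]
-6.776744370674398e-05
```

Run:
```python
from h import *
push2(-.106,.193,zmin=.1835,lim=18,step=.001)
```

```text
0.193 [ 0.5308 -0.0756  0.1929] [-0.2 -0.   0.5] [0.01 0.03 0.05] 11.65
0.192 [ 0.5308 -0.0756  0.1919] [-0.5 -0.1  0. ] [-0.04 -0.02 -0.01] 11.9
0.191 [ 0.5308 -0.0756  0.1909] [ 0.6 -0.1  0.9] [-0.03 -0.   -0.03] 12.15
0.19 [ 0.5309 -0.0757  0.1902] [-1.   0.8  3.3] [0.02 0.13 0.04] 12.4
0.189 [ 0.5309 -0.0757  0.1893] [-1.4  1.   5.1] [ 0.14  0.26 -0.  ] 12.65
0.188 [ 0.5309 -0.0757  0.1883] [-1.7  0.6  5.1] [ 0.16  0.33 -0.01] 12.9
0.187 [ 0.5309 -0.0757  0.1873] [-1.3  0.9  5.6] [0.15 0.24 0.01] 13.15
0.186 [ 0.5309 -0.0757  0.1863] [-0.3  0.1  4.8] [ 0.11  0.29 -0.02] 13.4
0.185 [ 0.5309 -0.0757  0.1853] [-1.5  0.9  6.2] [0.12 0.28 0.02] 13.65
0.184 [ 0.531  -0.0757  0.1852] [-3.6  1.9 14.4] [0.44 0.87 0.  ] 13.9
```

Run:
```python
from h import *
push2(-.106,.183,zmin=.1815,lim=22,step=.001)
p,d=vision.grab_frame("scene"); cv2.imwrite("pics/s5.png",cv2.resize(p[135:205,205:275],None,fx=8,fy=8,interpolation=cv2.INTER_CUBIC))
Pc=cloud("scene",d,np.ones_like(d,bool)).reshape(-1,3)-O
x,y,z=Pc@ex,Pc@ey,Pc[:,2]
for sg in(-1,1):
    m=(abs(x-.015)<.008)&(abs(y*1000-sg*106)<9)&(z>.19)&(z<.225); print(sg,m.sum(),np.median(z[m]),np.percentile(z[m],[10,90]))
```

```text
0.183 [ 0.531  -0.0757  0.1851] [-6.6  3.2 23. ] [ 0.75  1.51 -0.01] 14.15
-1 84 0.2062643186643261 [0.19445896 0.21982989]
1 94 0.21016841370638606 [0.19443571 0.21365621]
```

View pics/s5.png

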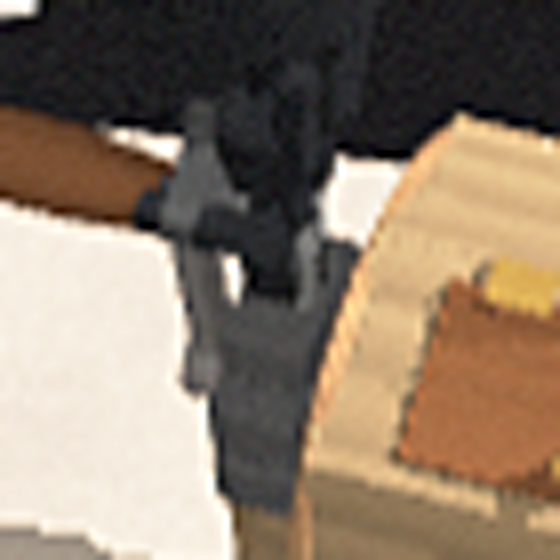

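Run:
```python
from h import *
np.set_printoptions(precision=3,suppress=True)
ctrl.movel(W(0,-.106,.30),max_speed=.25)
p,d=vision.grab_frame("scene"); cv2.imwrite("pics/s6.png",cv2.resize(p[115:235,190:350],None,fx=5,fy=5,interpolation=cv2.INTER_CUBIC))
Pc=cloud("scene",d,np.ones_like(d,bool)).reshape(-1,3)-O
x,y,z=Pc@ex,Pc@ey,Pc[:,2]
for sg in(-1,1):
    m=(abs(x)<.018)&(abs(y*1000-sg*106)<10)&(z>.19)&(z<.225); print(sg,m.sum(),np.median(z[m]),np.percentile(z[m],[10,90]))
print(get_state()["time"],get_state()["tcp_pos"])
print(ctrl.ik(W(0,.106,.30),quat(-1)),ctrl.ik(W(0,.106,.185),quat(-1)))
try: ctrl.movel(W(0,.106,.30),max_speed=.25); print("ok")
except ctrl.Unreachable as e: print("unreach",e)
st=get_state();print(st["qpos"],st["tcp_pos"],st["time"],ctrl.ik(W(0,.106,.185),quat(-1)))
```

```text
-1 108 0.20665960172169417 [0.205 0.208]
1 122 0.21211558965108895 [0.21  0.214]
14.8667 [ 0.53  -0.075  0.299]
[ 0.409  0.578 -1.225  1.47   0.543  1.47   2.191] [-0.912  0.698  1.152  1.684 -0.677  1.217 -2.872]
unreach the arm cannot follow that straight line within its joint ranges
[-0.515  0.426  0.95   1.587 -0.355  1.314 -2.792] [ 0.53  -0.075  0.299] 14.8667 [-0.912  0.698  1.152  1.684 -0.677  1.217 -2.872]
```

View pics/s6.png

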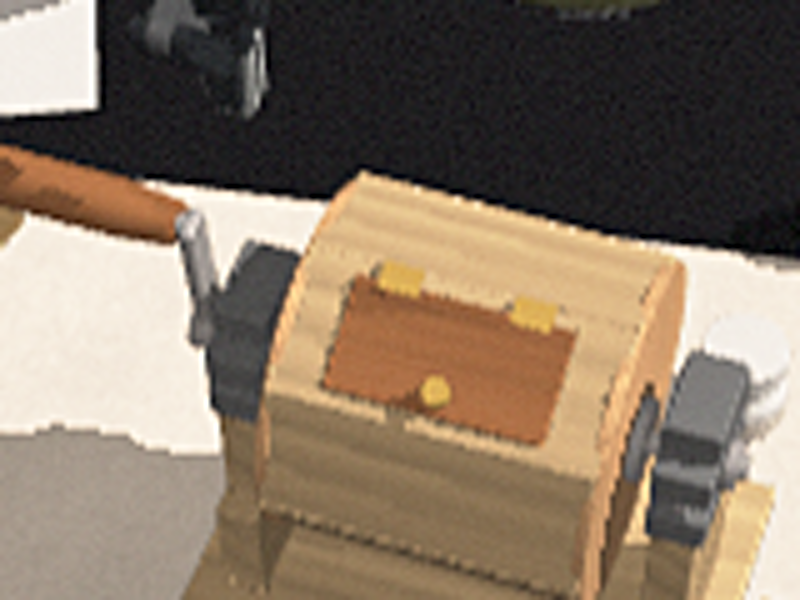

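Run:
```python
from h import *
np.set_printoptions(precision=3,suppress=True)
ctrl.movel(W(0,-.106,.42),max_speed=.3)
a=ctrl.ik(W(0,.106,.40),quat(1)); print(get_state()["qpos"],a)
ctrl.movep(W(0,.106,.40),quat(1))
st=get_state();print(st["qpos"],st["tcp_pos"],st["time"])
ctrl.movel(W(0,.106,.196),max_speed=.2)
push2(.106,.193,zmin=.1815,lim=20,step=.0015)
ctrl.movel(W(0,.106,.35),max_speed=.3)
p,d=vision.grab_frame("scene")
Pc=cloud("scene",d,np.ones_like(d,bool)).reshape(-1,3)-O
x,y,z=Pc@ex,Pc@ey,Pc[:,2]
for sg in(-1,1):
    m=(abs(x)<.018)&(abs(y*1000-sg*106)<10)&(z>.19)&(z<.225); print(sg,m.sum(),np.median(z[m]),np.percentile(z[m],[10,90]))
print(get_state()["time"])
```

```text
[-0.518  0.392  1.012  1.313 -0.329  1.611 -2.832] [-0.427  0.347  0.237  1.256 -0.08   1.547 -0.336]
[-0.427  0.347  0.237  1.257 -0.08   1.547 -0.337] [0.559 0.134 0.4  ] 17.55
0.193 [0.559 0.135 0.193] [ 0.1  0.2 -0.2] [-0.03  0.01 -0.03] 18.97
0.1915 [0.559 0.135 0.192] [ 0.9  0.  -0.2] [ 0.04 -0.01 -0.01] 19.22
0.19 [0.559 0.135 0.19 ] [-0.9 -0.1  1.3] [ 0.05 -0.03 -0.01] 19.47
0.1885 [0.559 0.135 0.189] [-0.8 -0.5  5.6] [ 0.02  0.15 -0.03] 19.72
0.187 [0.559 0.135 0.187] [ 0.1 -0.2  5.1] [-0.02  0.16  0.01] 19.97
0.1855 [0.559 0.135 0.186] [-0.6 -0.5  4.9] [-0.02  0.18 -0.  ] 20.22
0.184 [0.559 0.135 0.185] [-2.8 -1.3 11. ] [-0.18  0.7  -0.05] 20.47
0.1825 [0.56  0.135 0.185] [-6.4 -0.9 21.5] [-0.22  1.45  0.  ] 20.72
-1 102 0.2067079605194162 [0.205 0.208]
1 123 0.2069455820659232 [0.205 0.209]
21.475
```

Run:
```python
from h import *
np.set_printoptions(precision=3,suppress=True)
ctrl.movel(W(0,.106,.42),max_speed=.3)
# handle x from scene depth
p,d=vision.grab_frame("scene")
Pc=cloud("scene",d,np.ones_like(d,bool)).reshape(-1,3)-O
x,y,z=Pc@ex,Pc@ey,Pc[:,2]
m=(abs(x)<.03)&(y<-.15)&(y>-.22)&(z>.23)&(z<.27)
print(m.sum(),np.percentile(x[m],[2,50,98]),np.percentile(y[m],[2,98]),z[m].max(),"slope",np.polyfit(y[m],x[m],1))
p2,d=vision.grab_frame("top")
Pc=cloud("top",d,np.ones_like(d,bool)).reshape(-1,3)-O
x,y,z=Pc@ex,Pc@ey,Pc[:,2]
m=(abs(x)<.03)&(y<-.15)&(y>-.22)&(z>.23)&(z<.27)
print(m.sum(),np.percentile(x[m],[2,50,98]),np.percentile(y[m],[2,98]),np.percentile(z[m],98))
print(get_state()["qpos"],ctrl.ik(W(.009,-.196,.42),quat(-1)),ctrl.ik(W(.009,-.196,.30),quat(-1)))
```

```text
353 [-0.003  0.013  0.019] [-0.218 -0.152] 0.2558776517708806 slope [-0.008  0.01 ]
437 [-0.006  0.005  0.019] [-0.219 -0.152] 0.2539565320247412
[-0.425  0.349  0.238  1.207 -0.08   1.599 -0.337] [-0.372  0.472  1.152  1.269 -0.43   1.659 -2.581] [-0.409  0.534  1.152  1.543 -0.493  1.387 -2.493]
```

Run:
```python
from h import *
np.set_printoptions(precision=3,suppress=True)
ctrl.movep(W(.007,-.196,.40),quat(-1))
st=get_state();print(st["qpos"],st["tcp_pos"],st["time"])
ctrl.ungrasp()
ctrl.movel(W(.007,-.196,.29),max_speed=.25)
st=get_state();print(st["qpos"],st["time"],st["width"])
for k in range(0,17,2): print(k,ctrl.ik(hand(.09+k*np.pi/8,up=-.038),quat(-1)))
p,d=vision.grab_frame("wrist"); cv2.imwrite("pics/w7.png",p)
```

```text
[-0.387  0.474  1.151  1.326 -0.43   1.607 -2.571] [ 0.526 -0.165  0.4  ] 23.8833
[-0.401  0.525  1.122  1.565 -0.481  1.355 -2.504] 25.2583 0.08569315156046488
0 [-0.37   0.593  1.061  1.721 -0.56   1.166 -2.426]
2 [-0.307  0.686  1.009  1.629 -0.619  1.179 -2.43 ]
4 [-0.271  0.757  0.953  1.652 -0.681  1.098 -2.396]
6 [-0.259  0.773  0.902  1.778 -0.731  0.962 -2.325]
8 [-0.262  0.723  0.874  1.938 -0.748  0.842 -2.254]
10 [-0.305  0.63   0.922  2.039 -0.698  0.82  -2.245]
12 [-0.388  0.548  1.032  2.013 -0.597  0.919 -2.313]
14 [-0.419  0.532  1.086  1.879 -0.539  1.063 -2.39 ]
16 [-0.37   0.593  1.061  1.721 -0.56   1.166 -2.426]
```

View pics/w7.png

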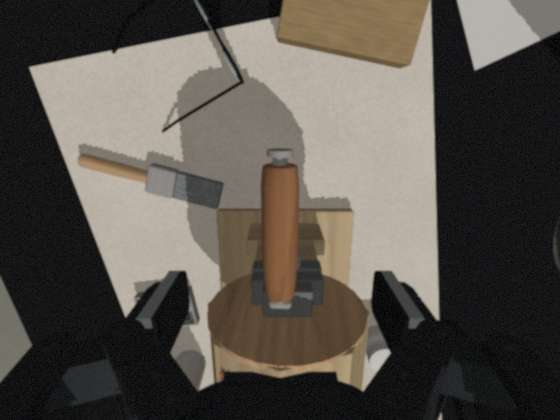

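The wrist picture shows the handle centred between the open fingers, at column 280 and rows 150–305. I'll go down and grip it.

Run:
```python
from h import *
np.set_printoptions(precision=3,suppress=True)
z=.165+.075*np.cos(.093)-.038
ctrl.movel(W(.007,-.196,z),max_speed=.15)
st=get_state();print(st["tcp_pos"],st["contact_force"],st["time"])
ctrl.close_gripper(50)
st=get_state();print(st["tcp_pos"],st["contact_force"],st["time"],st["width"])
p,d=vision.grab_frame("wrist"); cv2.imwrite("pics/w8.png",p)
I=vision.camera_info("wrist"); K=I["mtx"];H=I["hand_eye"]
v,u=np.mgrid[0:420,0:560]; P=np.stack([(u-K[0,2])/K[0,0]*d,(v-K[1,2])/K[1,1]*d,d,np.ones_like(d)],-1)@H.T*1000
for v in range(220,320,8): print(v,[tuple(int(a) for a in P[v,u][:3]) for u in(240,255,268,280,293,305,320)])
```

```text
[ 0.526 -0.166  0.203] [ 0.558 -0.708 -0.43 ] 26.05
[ 0.526 -0.166  0.202] [0.149 1.267 4.114] 26.6333 0.025542073725702417
220 [(-50, -49, 200), (38, -10, -46), (39, -5, -50), (39, -1, -49), (39, 3, -49), (37, 8, -45), (-50, 47, 199)]
228 [(80, -1, -164), (35, -11, -47), (36, -5, -50), (36, -1, -49), (36, 3, -50), (34, 8, -46), (-60, 48, 200)]
236 [(-64, -48, 183), (31, -11, -47), (33, -5, -51), (33, -1, -51), (33, 3, -50), (31, 8, -46), (-64, 46, 183)]
244 [(-74, -48, 184), (28, -11, -47), (29, -5, -50), (30, -1, -51), (29, 3, -50), (28, 8, -46), (-74, 46, 184)]
252 [(-84, -48, 182), (24, -11, -47), (26, -5, -50), (26, -1, -51), (25, 3, -49), (24, 9, -46), (-78, 45, 169)]
260 [(12, -19, -29), (20, -11, -46), (22, -5, -50), (22, -1, -50), (22, 3, -50), (20, 9, -46), (11, 17, -28)]
268 [(12, -19, -37), (17, -11, -47), (19, -5, -51), (20, -1, -52), (19, 4, -50), (16, 9, -45), (12, 16, -37)]
276 [(12, -18, -44), (13, -11, -45), (15, -6, -50), (16, -1, -51), (80, -1, -164), (12, 9, -45), (12, 15, -44)]
284 [(12, -17, -51), (9, -11, -46), (12, -6, -51), (12, -1, -51), (11, 4, -49), (9, 9, -46), (12, 15, -50)]
292 [(12, -16, -56), (5, -11, -46), (8, -6, -50), (8, -1, -51), (7, 4, -49), (5, 9, -45), (11, 14, -55)]
300 [(10, -16, -59), (1, -11, -46), (4, -6, -50), (4, -1, -50), (4, 4, -50), (1, 9, -45), (10, 14, -59)]
308 [(7, -16, -60), (-2, -12, -46), (0, -6, -50), (1, -1, -51), (0, 4, -49), (-2, 9, -45), (7, 14, -60)]
316 [(7, -15, -65), (-6, -12, -46), (-3, -6, -50), (-2, -1, -51), (-3, 4, -50), (-7, 9, -44), (12, 12, -72)]
```

View pics/w8.png

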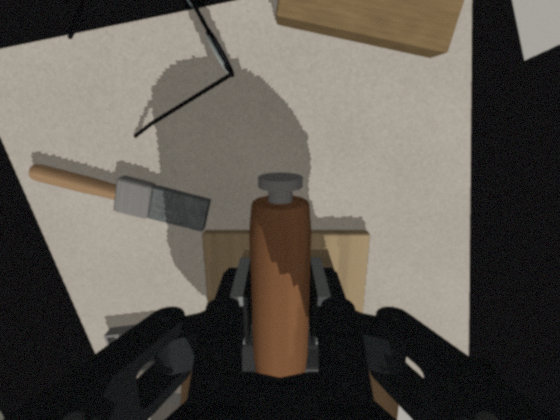

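```bash
cat >> h.py <<'E'
import json,os
off=-.038
def turn(phis,sp=.08,dc=(0,0),log="log.json",r=.075):
    D=json.load(open(log)) if os.path.exists(log) else []
    for ph in phis:
        ctrl.movel(W(dc[0]+r*np.sin(ph),-.196,.165+off+dc[1]+r*np.cos(ph)),max_speed=sp)
        st=get_state(); f=st["contact_force"]; L=st["tcp_pos"]-O
        xx,zz=L@ex,L[2]-.165-off; pa=np.arctan2(xx,zz); pa+=2*np.pi*round((ph-pa)/2/np.pi)
        ft=f@ex*np.cos(pa)-f[2]*np.sin(pa); fr=f@ex*np.sin(pa)+f[2]*np.cos(pa)
        D.append([ph,pa,ft,fr,f@ey,xx,zz,st["time"],st["width"]])
        print("%.2f act %.3f ft %.1f fr %.1f fy %.1f t %.2f w %.4f mom"%(ph,pa,ft,fr,f@ey,st["time"],st["width"]),st["wrist_torque"].round(1))
        json.dump(D,open(log,"w"))
        if np.linalg.norm(f)>60: print("STOP"); break
E
python3 - <<'E'
from h import *
turn(.093+np.deg2rad(12)*np.arange(1,6))
E
```

```text
0.30 act 0.311 ft 0.4 fr 5.6 fy 0.6 t 27.02 w 0.0257 mom [ 0.2 -0.3  0. ]
0.51 act 0.523 ft 2.2 fr 3.1 fy -0.1 t 27.38 w 0.0256 mom [ 0.  -0.7 -0. ]
0.72 act 0.731 ft 1.9 fr 5.3 fy -0.1 t 27.73 w 0.0257 mom [-0. -1. -0.]
0.93 act 0.937 ft 1.7 fr 5.6 fy 1.2 t 28.07 w 0.0253 mom [-0.1 -1.1  0.1]
1.14 act 1.146 ft 1.5 fr 6.2 fy -0.6 t 28.43 w 0.0254 mom [-0.1 -1.2 -0. ]
```

Run:
```python
from h import *
p=1.14
for k in range(3):
    turn([p+np.deg2rad(18)],sp=.08,log="big.json"); p+=np.deg2rad(18)
    turn(p+np.deg2rad(2)*np.arange(1,4),sp=.02); p+=np.deg2rad(6)
print(p)
```

```text
1.45 act 1.459 ft 1.8 fr 6.3 fy 0.1 t 28.87 w 0.0257 mom [-0.3 -1.3 -0. ]
1.49 act 1.483 ft -4.5 fr 4.5 fy 0.9 t 29.15 w 0.0251 mom [-0. -1.  0.]
1.52 act 1.516 ft -6.7 fr 4.7 fy 0.9 t 29.43 w 0.0253 mom [ 0.2 -0.9 -0. ]
1.56 act 1.549 ft -7.3 fr 4.2 fy 1.1 t 29.72 w 0.0258 mom [ 0.2 -0.9  0.1]
1.87 act 1.883 ft 3.7 fr 8.4 fy -1.0 t 30.16 w 0.0256 mom [-0.4 -1.4  0. ]
1.91 act 1.904 ft -2.9 fr 5.1 fy 0.5 t 30.44 w 0.0254 mom [-0.1 -1.1  0. ]
1.94 act 1.934 ft -5.2 fr 3.6 fy 0.8 t 30.73 w 0.0256 mom [ 0.  -1.1  0.1]
1.98 act 1.968 ft -5.1 fr 2.3 fy -0.2 t 31.01 w 0.0256 mom [-0.  -1.1  0. ]
2.29 act 2.311 ft 1.5 fr 6.8 fy -1.9 t 31.45 w 0.0257 mom [-0.4 -0.9  0. ]
2.33 act 2.326 ft -2.8 fr 5.3 fy 0.1 t 31.73 w 0.0257 mom [-0.2 -1.   0. ]
2.36 act 2.353 ft -4.9 fr 2.0 fy -0.2 t 32.02 w 0.0253 mom [-0.1 -1.1 -0.1]
2.40 act 2.386 ft -5.4 fr 2.6 fy -0.7 t 32.30 w 0.0254 mom [-0.2 -1.1 -0. ]
2.3966370614359174
```

Run:
```python
from h import *
p=2.3966
for k in range(9):
    turn([p+np.deg2rad(18)],sp=.08,log="big.json"); p+=np.deg2rad(18)
    turn(p+np.deg2rad(2)*np.arange(1,4),sp=.02); p+=np.deg2rad(6)
print(p)
D=np.array(json.load(open("log.json")))[5:]
S=D[2::3]; ph,T=S[:,1],-S[:,2]
A=np.stack([np.ones_like(ph),np.cos(ph),np.sin(ph)],1)
c,res,_,_=np.linalg.lstsq(A,T,rcond=None); print("D,A,B",c,"G",np.hypot(c[1],c[2])*.075,"resid",(T-A@c).round(1))
a=np.arctan2(-c[1],-c[2]); print("a",a,"target phi",(np.pi-a)%(2*np.pi))
```

```text
2.71 act 2.741 ft 4.3 fr 1.6 fy -0.3 t 32.74 w 0.0256 mom [-0.2  0.6  0. ]
2.75 act 2.740 ft -1.3 fr -0.6 fy -0.7 t 33.02 w 0.0256 mom [-0.  -0.1 -0. ]
2.78 act 2.764 ft -5.6 fr -1.8 fy 1.3 t 33.31 w 0.0252 mom [ 0.  -0.9  0. ]
2.82 act 2.812 ft -4.9 fr -3.1 fy 1.4 t 33.59 w 0.0255 mom [ 0.  -0.6  0.1]
3.13 act 3.155 ft 3.4 fr -11.4 fy -0.3 t 34.03 w 0.0253 mom [0.3 0.6 0. ]
3.16 act 3.169 ft -1.2 fr -8.6 fy 1.3 t 34.32 w 0.0254 mom [ 0.2 -0.3  0. ]
3.20 act 3.199 ft -2.0 fr -8.0 fy 1.2 t 34.60 w 0.0254 mom [ 0.1 -0.5 -0. ]
3.23 act 3.233 ft -1.7 fr -7.7 fy 1.2 t 34.88 w 0.0253 mom [ 0.1 -0.6 -0. ]
3.55 act 3.563 ft 8.5 fr -15.0 fy 1.5 t 35.33 w 0.0256 mom [ 0.4  0.2 -0. ]
3.58 act 3.586 ft 2.0 fr -9.4 fy 1.2 t 35.61 w 0.0252 mom [ 0.1 -0.5  0. ]
3.62 act 3.618 ft 0.6 fr -8.0 fy 0.5 t 35.89 w 0.0255 mom [ 0.1 -0.7 -0. ]
3.65 act 3.652 ft 0.2 fr -8.8 fy 0.7 t 36.17 w 0.0256 mom [ 0.1 -0.8  0. ]
3.97 act 3.977 ft 9.8 fr -10.4 fy 1.2 t 36.62 w 0.0255 mom [ 0.4 -0.3 -0. ]
4.00 act 4.004 ft 5.1 fr -8.8 fy 1.1 t 36.90 w 0.0256 mom [ 0.2 -0.7  0. ]
4.04 act 4.037 ft 4.2 fr -8.6 fy 1.2 t 37.
[... 1113 characters left out ...]
.6 fy -3.1 t 42.07 w 0.0254 mom [-0.6  0.1 -0. ]
5.71 act 5.706 ft -4.9 fr -6.2 fy -3.1 t 42.35 w 0.0255 mom [-0.6  0.3 -0. ]
5.75 act 5.750 ft -4.4 fr -4.8 fy -1.3 t 42.63 w 0.0254 mom [-0.5  0.3 -0. ]
6.06 act 6.082 ft 3.0 fr -2.5 fy -0.6 t 43.08 w 0.0256 mom [-0.3 -0.6 -0. ]
6.10 act 6.084 ft -4.4 fr 3.5 fy -0.7 t 43.36 w 0.0256 mom [-0.   1.1  0. ]
6.13 act 6.115 ft -6.4 fr 4.1 fy -0.5 t 43.64 w 0.0252 mom [0.1 1.3 0. ]
6.17 act 6.151 ft -5.6 fr 5.0 fy -0.4 t 43.92 w 0.0251 mom [0.1 1.4 0. ]
6.16651118430775
D,A,B [3.34119741 2.203901   4.94180722] G 0.40582304025745586 resid [-1.  -2.   0.2  2.1  1.   0.8 -0.9 -1.5 -1.9  0.8  1.7  0.8]
a -2.7220945825436864 target phi 5.8636872361334795
```

Run:
```python
from h import *
p=6.1665; d=np.deg2rad
turn(p-d(2)*np.arange(1,5),sp=.02,log="rev.json"); 
for k in range(1,5):
    P=p-d(24)*k
    turn([P+d(6)],sp=.08,log="bigr.json")
    turn(P+d(6)-d(2)*np.arange(1,4),sp=.02,log="rev.json")
```

```text
6.13 act 6.147 ft 2.2 fr 1.3 fy -0.3 t 44.21 w 0.0252 mom [-0.2 -0.5  0. ]
6.10 act 6.109 ft 5.3 fr 2.9 fy -0.8 t 44.49 w 0.0253 mom [-0.2 -0.8 -0. ]
6.06 act 6.065 ft 3.9 fr 4.2 fy -0.8 t 44.77 w 0.0254 mom [-0.2 -0.5 -0. ]
6.03 act 6.027 ft 2.9 fr 4.3 fy -0.5 t 45.06 w 0.0256 mom [-0.1 -0.5  0. ]
5.85 act 5.832 ft -1.5 fr 0.4 fy -1.8 t 45.38 w 0.0256 mom [-0.4  0.4  0. ]
5.82 act 5.823 ft 3.3 fr 3.4 fy -0.6 t 45.66 w 0.0255 mom [-0.2 -0.3 -0. ]
5.78 act 5.793 ft 4.6 fr 3.0 fy -1.0 t 45.94 w 0.0256 mom [-0.1 -0.5  0.1]
5.75 act 5.759 ft 4.0 fr 3.7 fy -0.7 t 46.23 w 0.0255 mom [-0.2 -0.4  0. ]
5.43 act 5.427 ft -2.2 fr -5.0 fy -2.5 t 46.67 w 0.0252 mom [-0.6 -0.5 -0.1]
5.40 act 5.406 ft 2.8 fr -1.5 fy -0.6 t 46.95 w 0.0256 mom [-0.3 -0.7 -0. ]
5.36 act 5.372 ft 4.4 fr -0.4 fy -1.3 t 47.23 w 0.0251 mom [-0.3 -0.9  0. ]
5.33 act 5.335 ft 5.2 fr -1.8 fy -1.5 t 47.52 w 0.0252 mom [-0.3 -1.   0. ]
5.01 act 5.010 ft -3.0 fr -8.0 fy -2.2 t 47.96 w 0.0252 mom [-0.7 -1.3  0. ]
4.98 act 4.982 ft 2.0 fr -5.2 fy -2.3 t 48.24 w 0.0254 mom [-0.4 -1.1 -0. ]
4.94 act 4.949 ft 4.6 fr -4.2 fy -0.5 t 48.52 w 0.0254 mom [-0.3 -1.   0. ]
4.91 act 4.914 ft 4.2 fr -4.3 fy -0.7 t 48.81 w 0.0249 mom [-0.3 -1.  -0. ]
4.60 act 4.592 ft -1.4 fr -5.7 fy -1.7 t 49.25 w 0.0254 mom [-0.5 -1.3 -0. ]
4.56 act 4.562 ft 3.1 fr -5.7 fy 0.1 t 49.53 w 0.0254 mom [-0.3 -1.1  0. ]
4.53 act 4.529 ft 4.9 fr -6.5 fy -0.3 t 49.82 w 0.0254 mom [-0.2 -0.9 -0. ]
4.49 act 4.494 ft 4.5 fr -6.1 fy 0.1 t 50.10 w 0.0253 mom [-0.2 -0.9  0. ]
```

Run:
```python
from h import *
d=np.deg2rad
turn(np.linspace(4.49,6.66,7)[1:],sp=.1,log="b3.json")
turn(6.66+d(2)*np.arange(1,5),sp=.02,log="f2.json")
p=6.66+d(8)
turn(p-d(2)*np.arange(1,5),sp=.02,log="r2.json")
```

```text
4.85 act 4.864 ft 9.4 fr -2.4 fy -0.1 t 50.52 w 0.0254 mom [-0.2 -0.8  0. ]
5.21 act 5.224 ft 7.4 fr -0.9 fy -0.9 t 50.93 w 0.0254 mom [-0.2 -1.  -0. ]
5.58 act 5.580 ft 6.7 fr 1.1 fy -0.3 t 51.35 w 0.0253 mom [-0.2 -0.9  0. ]
5.94 act 5.924 ft 0.8 fr 5.0 fy 0.1 t 51.77 w 0.0254 mom [-0.   0.2  0.1]
6.30 act 6.298 ft 1.2 fr 8.5 fy -0.1 t 52.18 w 0.0254 mom [ 0.  -0.1  0.1]
6.66 act 6.672 ft 2.9 fr 5.9 fy -0.5 t 52.60 w 0.0252 mom [-0.2 -1.  -0. ]
6.69 act 6.689 ft -4.6 fr 10.1 fy 0.4 t 52.88 w 0.0254 mom [0.1 0.1 0. ]
6.73 act 6.719 ft -7.8 fr 11.5 fy 0.6 t 53.17 w 0.0255 mom [0.3 0.4 0. ]
6.76 act 6.754 ft -7.3 fr 10.0 fy 1.4 t 53.45 w 0.0252 mom [0.3 0.3 0.1]
6.80 act 6.790 ft -6.1 fr 10.1 fy 1.3 t 53.73 w 0.0255 mom [0.2 0.2 0. ]
6.76 act 6.766 ft -2.3 fr 8.0 fy 0.1 t 54.02 w 0.0253 mom [-0.1 -0.4 -0. ]
6.73 act 6.733 ft 0.5 fr 8.8 fy -0.2 t 54.30 w 0.0255 mom [-0.2 -0.6  0.1]
6.69 act 6.698 ft 0.4 fr 7.4 fy -0.2 t 54.58 w 0.0255 mom [-0.1 -0.7 -0. ]
6.66 act 6.664 ft 0.9 fr 7.5 fy -0.6 t 54.87 w 0.0253 mom [-0.1 -0.7 -0. ]
```

Run:
```python
from h import *
from scipy.optimize import curve_fit
ph=np.array([6.73,6.08,5.755,5.33,4.91,4.49]); g=np.array([3.2,.8,.2,-1.95,-3.6,-4.0])
c,cv=curve_fit(lambda p,G,p0:G*np.sin(p-p0),ph,g,[4,5.8]); print(c,np.sqrt(np.diag(cv)))
t=float(c[1])
turn(np.linspace(6.66,t,4)[1:],sp=.08,log="fin.json")
ctrl.pause(.4)
turn([t],sp=.02,log="fin.json")
p,d=vision.grab_frame("scene"); cv2.imwrite("pics/s9.png",p)
Pc=cloud("scene",d,np.ones_like(d,bool)).reshape(-1,3)-O
x,y,z=Pc@ex,Pc@ey,Pc[:,2]
for sg in(-1,1):
    m=(abs(x)<.018)&(abs(y*1000-sg*106)<10)&(z>.19)&(z<.225); print(sg,m.sum(),np.median(z[m]))
```

```text
[4.17555882 5.8208886 ] [0.20359046 0.04095936]
6.38 act 6.356 ft -5.3 fr 13.5 fy 0.9 t 55.27 w 0.0255 mom [0.3 0.9 0. ]
6.10 act 6.070 ft -4.6 fr 10.7 fy -1.2 t 55.68 w 0.0253 mom [0.1 1.3 0. ]
5.82 act 5.804 ft -2.2 fr 4.5 fy -1.6 t 56.09 w 0.0255 mom [-0.3  0.7  0.1]
5.82 act 5.804 ft -3.8 fr 3.8 fy -2.7 t 56.74 w 0.0249 mom [-0.2  1.1  0. ]
-1 105 0.20660630959607307
1 125 0.20682806983410987
```

View pics/s9.png

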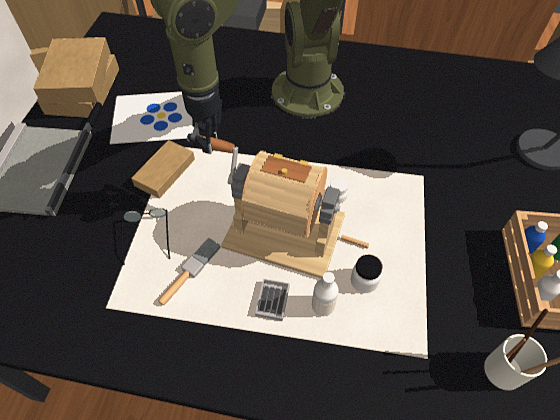

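The scene picture shows the gripper on the handle at about (215,142), both caps flush, and the bystanders where they were at the start. I'm handing in.

Run:
```python
from h import *
s=get_state();print(s["time"],s["width"],abs(s["qd"]).max(),s["contact_force"])
print(ticket.close_job())
```

```text
56.7917 0.02554807498554116 0.0007793664888989808 [-5.46831869 -0.94148628  2.36949297]
the job is handed in; nothing more can be done
None
```

I pressed both caps down, turned the drum once right round by its handle, and handed in at 56.8 s. The gripper is still holding the handle, with the heavy side straight down as best I could feel it. No verdict came back.

- **Caps:** each was pushed until the force jumped to over 20 N at its stop. In the last picture their tops measured 206.6 and 206.8 mm, against 206 mm for fully down.
- **Turn:** I led the handle through a full turn and a little beyond, reading the force along the way. I then took readings in both directions around the balance point.
- **Heavy side:** it comes to the bottom at a drum angle of 5.82 ± 0.04 rad, with about 0.31 N m of imbalance. A fit to the forward readings alone gave 5.86 rad. The drum stands at 5.80 rad.
- **At hand-in:** the fingers were 25.5 mm apart on the handle with the grip set to 50 N. The arm was still, and the bystanders looked unmoved in the picture.

**Checks that disagreed:**
- The shut fingertips touched about 20 mm short of where the tool point should be, so I gripped the handle deeper than the nominal grasp point.
- The force left after each stop was affected by arm overshoot. The forward-only fit gave too little drag (about 0.25 N m instead of 0.45) and missed readings by up to 2 N, so I relied on the two-direction average.

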